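# Set up the recipe tablet on its kickstand and steady it

## Robot

A 6-joint arm with a two-finger parallel gripper is mounted at the origin on a cart in front of the work surface, level with it; the furniture and walls round the work are solid. World frame = base frame: x ahead of the robot, y to its left, z up, the work surface at z = 0. Lengths are in m, angles in rad, forces in N, time in s.
With the tool pointing down it reaches from about 0.3 to 0.875 m from the base axis. Payload 4.2 kg.
Tool frame: the origin (TCP) lies at the very end of the fingers, on their centre line; the grasp point (between the pads) lies 19 mm behind it; z points along the fingers, y is the line along which they close (so a half turn about z gives the same grasp; the last joint's range is limited). The gripper opens to 85 mm and grips with 20 to 120 N. Pads are 22 mm wide; open, the fingers measure 114 mm over their backs; the gripper's body (76 mm by 85 mm) begins 54 mm behind the grasp point. The pads swing forward as they close: fully open they stand 13 mm farther back than shut.
Start: joints at [1.206, 0.32, 1.565, -0, 1.257, -0.02], TCP at [0.194, 0.541, 0.231] pointing down, gripper open.
Joint ranges: [-3.11, 3.11], [-0.84, 2.01], [0.21, 2.61], [-1.34, 4.49], [0.05, 2.63], [-2.56, 2.56]. Speed limits (rad/s): [2.57, 2.57, 3.14, 3.14, 3.14, 3.14].

## Interface

Orientations are given as a 3x3 rotation matrix whose columns are the frame's x, y, z axes.
In Python, from cell import robot gives the robot as it stands.
- The arm moves only by the tool arm_command, never from a script. Its argument "series" is a list that holds one entry, the list of rows, each a list of 7 numbers: the gripper command: -1 is fully open, 1 is shut, values between are in proportion, then the shift along the tool's x, y, z each as a share of 600 mm, from -1 to 1, then the turn, a rotation vector about the tool's x, y, z each as a share of 45 degrees, from -1 to 1. In form: [[[fingers, x, y, z, rx, ry, rz], ...]]. A call has 1 to 8 rows; each row is the pose to reach, as a shift and turn from the pose commanded when the call began, along the tool's axes at that moment; what a row does not reach only later rows make up. A row lasts 1/10 s, in which the tool goes at most 50 mm and 8.59 degrees, less where a joint would pass 70% of its speed; a pose out of reach is approached as far as the arm can. A call with a number of a shift or a turn outside -1 to 1 is refused whole. A call with a gripper value outside its range is refused whole. The fingers move at their own pace and stop on an object; "force" is the grip in N (left out, the last holds). Time passes only in rows, so rows that repeat a pose let the fingers close. It gives the time, the measured TCP pose, the force, the opening and the grip force at its end, in the units of the state.
- robot.get_state(): the state, without advancing time (a new reading comes with each control period).
- robot.grab_frame(name): name is "side" or "top"; returns the picture (400x640x3 uint8, red, green, blue); there is no depth.
- robot.calibration(name): a dict with "K" (3x3 intrinsics, pixels), "dist" ([k1, k2, p1, p2, k3] as OpenCV has them; the pictures are not rectified), "world_from_camera" (4x4, takes a point from camera to world coordinates). Camera axes: x right, y down, z forward; pixel columns grow to the right and rows downward; lengths in m; the calibration is good to about 2 mm. A picture is of the moment at which its call begins. calibration takes no time and is no camera call.
- robot.finish_job(): hands the job in; it is judged then, once.
Trained networks look in the newest picture that a camera, given by its name, has taken for a name from the list of things; names that differ only in an ending like _2 or _b are one class to them, and where a whole thing is asked for, a point or a joint stands for the part that bears it (a point fixed in the world has none). Each returns a list of dicts, best first, with "conf" (0 to 1); they miss things now and then, are a little off and sometimes report something else, mostly with a low value. They report only what shows in the picture. A call takes as long as a camera call.
- robot.silhouettes(camera, name): "mask" (400x640 bool, what is visible of it) and "uv" ([column, row] in pixels, amid what is visible of it).
The state is a dict: "time_s": time; "joints": joint angles; "joint_velocities": joint speeds; "joint_torque": joint torques, N m; "tcp_pos": TCP position; "tcp_rot": TCP orientation; "ft_force": force on the tool from outside, world axes, zero at the start; "ft_torque": the same for the moment, N m; "grip_width": opening from 0.0 (shut) to 1.0 (fully open); "finger_force": force on a finger pad.
Only numpy, scipy, OpenCV 4.12 (cv2) and the standard library are available. Lean on these libraries where they do the work, as an engineer would, in place of code of your own. Each camera call takes 0.05 s, during which the arm holds its last target. There are 200 camera calls.

## Task

The recipe tablet stands in the middle slot of the wooden rack, where its kickstand has no room to swing right down: stand it on edge in the free rear slot instead, and while the rack holds it there, flip the orange-tipped kickstand on its back all the way down, over centre, until it snaps to its stop. Then lift the tablet out and gently stand it upright on its lower edge and kickstand in the middle of the cork mat, square to the mat, with the screen facing the robot. It tips easily and I am about to push the charging plug in, so do not let go: finish while still gripping the tablet upright there, and leave the notebook, mug and timer alone.

Things in the scene. Friction and masses are not known exactly. Their poses are not given: they have to be found in the camera images.
- tablet_middle (a point): Centre of the recipe tablet: white tablet in a dark case, 202 mm wide (y), 137 tall (z, up) and 13 thick (x), about 0.53 kg, loose; screen on the -x face, kickstand on the +x face. Grip the middle of its top edge across the thickness, from above, 10 to 25 mm deep. Starts on edge in the rack's middle slot, with play to lean up to 0.17 rad either way.
- tablet_edge (a point): Middle of the tablet's lower edge, 68.5 mm below tablet_middle; same axes. It must stand on the slot floor or on the mat.
- kickstand (a joint): Kickstand angle: 0 folded, leg straight up along the back; grows as the leg swings backwards (tablet's +x) over and down; 2.37 = stop, leg pointing down and back, tip level with the case's lower edge. A spring pushes it away from 1.1 rad (about 0.1 N m, 1.3 N at the tip): back to folded below, and above it snaps by itself to the stop in about 1 s if the way is free.
- kickstand_hinge (a point): Hinge axis of the kickstand on the back of the case, along the tablet's y: from tablet_middle 14.5 mm to its +x, 60 mm to its -y and 1.5 mm below (67 mm above the lower edge). Same axes as the tablet.
- thumb_tab (a point): Point on the kickstand's centre line 83 mm from the hinge, in its orange thumb tab, which is also the foot: 10 mm thick, 20 mm wide, from 66 to 88 mm from the hinge (leg below it: 14 mm wide, 6 thick). Folded, the tab stands 18 mm above the case's top edge, just behind it, so that it can be pushed backwards from the screen side and on round and down.
- rack: Grooved wooden rack, fixed, 138 (x) x 150 (y) x 40 mm; origin on the worktop under the middle slot. Slots along its y at x = -50 mm (front, notebook), 0 (middle, the tablet at the start), +50 (rear, empty), each 16.5 mm wide, 28 deep, lips rounded 3 mm, floor 12 mm above the worktop, open at both ends. Behind the rear slot is only a 10 mm wall, so the kickstand can swing down.
- rear_slot (a point): Middle of the floor of the rear slot; axes as the rack's: x across the slot (+x = rear), y along it, z up.
- mat: Cork mat, fixed, 200 mm (x) by 240 mm (y), 4 mm thick; origin at its centre on the worktop. Its -x side is the one towards the robot.
- notebook: Purple notebook, 148 x 109 x 14 mm, standing loose on its long edge in the front slot of the rack, its top about 120 mm above the worktop; origin in the middle of one cover. Leave it there.
- timer: Red and white kitchen timer, 67 mm round and high, loose on the worktop; origin under its centre. Leave it.
- mug: White mug with a green band, 84 mm wide, 91 mm high, loose on the worktop; origin under its centre. Leave it.

How it is judged:
By the outcome, as a careful person would: the job done as asked, in the order asked, and still so for the second after the job is handed in, while the arm keeps its last pose, push and grip.
It also fails if it takes over 61 s, if anything falls off the work surface, if the arm or the gripper's body presses on something with over 40 N, if the wrist force passes 120 N, or if a joint passes its speed limit or range.

## Working session

There is one attempt and no reset: what is moved stays moved. The work goes in short steps, Python scripts to look and compute and a tool call to move; the robot and the scene stay as the last step left them, time stands still between calls to the robot, and variables do not carry over. Pictures are saved under pics/ and viewed, at most 10 in all, crops included, and the job is handed in when it is done.

Besides the shell and the picture viewer there is one more tool, called in YAML: its name, and indented under it one key for each argument. arm_command: Moves the arm, as the interface text tells. Its arguments: {"type":"object","properties":{"series":{"type":"array"},"force":{"type":"number"}},"required":["series"]}

```bash
ls; mkdir -p pics; cat > h.py <<'E'
import numpy as np, cv2
from cell import robot
def cal(n):
    c=robot.calibration(n); return np.array(c["K"],float),np.array(c["dist"],float),np.array(c["world_from_camera"],float)
def proj(n,P):
    K,d,T=cal(n); M=np.linalg.inv(T)
    return cv2.projectPoints(np.array(P,float).reshape(-1,1,3),cv2.Rodrigues(M[:3,:3])[0],M[:3,3],K,d)[0].reshape(-1,2)
def ray(n,uv):
    K,d,T=cal(n); p=cv2.undistortPoints(np.array(uv,float).reshape(-1,1,2),K,d).reshape(-1,2)
    return T[:3,3],np.c_[p,np.ones(len(p))]@T[:3,:3].T
def atz(n,uv,z):
    o,r=ray(n,uv); return o+r*((z-o[2])/r[:,2])[:,None]
def snap(n,f=None):
    im=robot.grab_frame(n)
    if f: cv2.imwrite("pics/"+f,im[:,:,::-1])
    return im
E
python3 - <<'E'
from h import *
for n in ["side","top"]:
    snap(n,n+"0.png"); print(n,cal(n)[2].round(3).tolist(), cal(n)[0][0,0])
    for t in ["tablet_middle","kickstand","rack","mat","notebook","timer","mug"]:
        r=robot.silhouettes(n,t)
        for q in r[:2]:
            m=q["mask"].astype('uint8'); c=cv2.findContours(m,0,2)[0]
            c=max(c,key=cv2.contourArea) if c else None
            print(t,round(q["conf"],2),np.round(q["uv"]),int(m.sum()),cv2.boundingRect(m), cv2.boxPoints(cv2.minAreaRect(c)).round().tolist())
s=robot.get_state(); print(s["time_s"],s["tcp_pos"],np.round(s["tcp_rot"],3).tolist(),s["ft_force"])
E
```

```text
pics
side [[-1.0, 0.003, 0.025, 0.582], [-0.022, 0.363, -0.932, 1.03], [-0.012, -0.932, -0.363, 0.548], [0.0, 0.0, 0.0, 1.0]] 409.5549138094372
tablet_middle 0.75 [364. 250.] 826 (356, 212, 14, 97) [[355.0, 212.0], [368.0, 212.0], [371.0, 308.0], [358.0, 308.0]]
rack 0.77 [360. 285.] 2337 (333, 256, 65, 52) [[333.0, 256.0], [362.0, 256.0], [362.0, 305.0], [333.0, 305.0]]
rack 0.63 [367. 253.] 882 (355, 213, 15, 97) [[354.0, 213.0], [368.0, 213.0], [370.0, 309.0], [356.0, 309.0]]
mat 0.82 [341. 226.] 1803 (306, 210, 73, 37) [[306.0, 242.0], [309.0, 207.0], [363.0, 212.0], [360.0, 247.0]]
mat 0.62 [364. 251.] 649 (356, 215, 13, 93) [[356.0, 307.0], [356.0, 215.0], [368.0, 215.0], [368.0, 307.0]]
notebook 0.67 [386. 262.] 589 (382, 229, 11, 71) [[382.0, 229.0], [392.0, 229.0], [392.0, 299.0], [382.0, 299.0]]
timer 0.65 [359. 284.] 2104 (334, 257, 63, 50) [[334.0, 257.0], [361.0, 257.0], [361.0, 304.0], [334.0, 304.0]]
timer 0.5 [363. 188.] 258 (352, 177, 18, 19) [[352.0, 177.0], [369.0, 177.0], [369.0, 195.0], [352.0, 195.0]]
mug 0.56 [279. 223.] 994 (260, 203, 29, 38) [[260.0, 203.0], 
[... 418 characters left out ...]
, 224.0]]
rack 0.97 [239. 226.] 1352 (215, 205, 48, 44) [[217.0, 221.0], [218.0, 205.0], [262.0, 207.0], [261.0, 224.0]]
mat 0.63 [338. 216.] 3863 (298, 183, 75, 66) [[296.0, 239.0], [305.0, 182.0], [374.0, 193.0], [365.0, 250.0]]
notebook 0.64 [234. 244.] 223 (212, 237, 49, 8) [[212.0, 242.0], [212.0, 236.0], [260.0, 239.0], [260.0, 244.0]]
timer 0.72 [424. 235.] 304 (415, 224, 21, 19) [[415.0, 224.0], [435.0, 224.0], [435.0, 242.0], [415.0, 242.0]]
mug 0.81 [317. 150.] 714 (296, 139, 36, 30) [[294.0, 149.0], [314.0, 129.0], [338.0, 153.0], [318.0, 173.0]]
0.8 [0.19433254 0.54118311 0.23135499] [[-0.941, 0.338, 0.0], [0.338, 0.941, 0.0], [-0.0, 0.0, -1.0]] [0.78535967 0.0081355  0.40552008]
```

```bash
python3 - <<'E'
import cv2
a=cv2.imread("pics/side0.png")[170:320,250:420];b=cv2.imread("pics/top0.png")[130:260,190:450]
cv2.imwrite("pics/a.png",cv2.resize(a,None,fx=4,fy=4,interpolation=2)[:600])
cv2.imwrite("pics/b.png",cv2.resize(b,None,fx=3,fy=3,interpolation=2))
E
```

```text
(no output)
```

View pics/a.png

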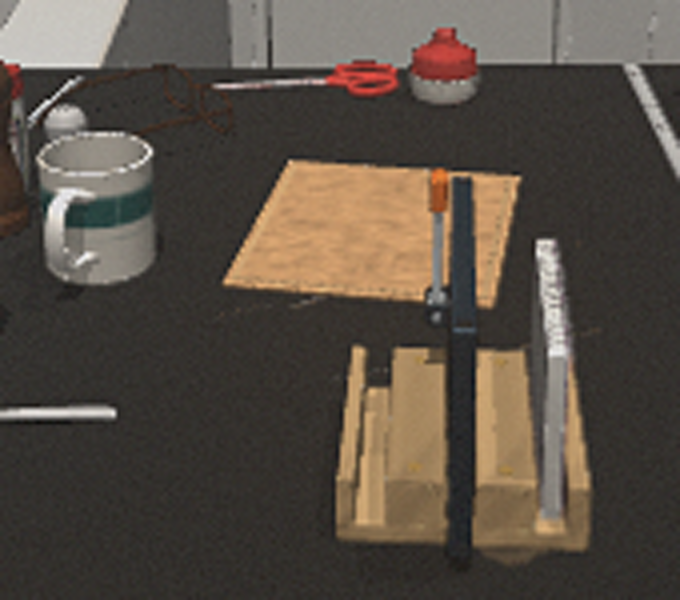

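View pics/b.png

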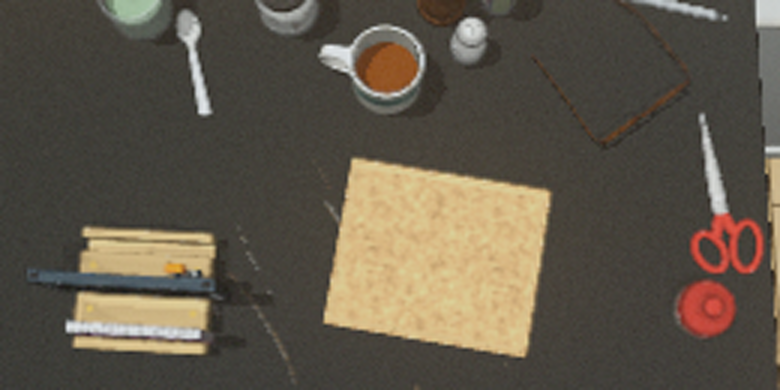

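The side view shows the rack (near face 337–589, 481–550 in the crop), the tablet in the middle slot with the orange tab at (439,190) behind it, and the notebook in front. The top view shows the rack at left, the mat turned by about 9°, and the tablet's top edge from (27,276) to (215,290).

```bash
cat > fit.py <<'E'
from h import *
from scipy.optimize import least_squares
A=lambda p:np.array(p,float)/4+[250-.375,170-.375]
B=lambda p:np.array(p,float)/3+[190-.33,130-.33]
def fit(obs,f,x0,prior=None):
    def res(x):
        e=[]
        for cam,P,uv in obs: e+=list((proj(cam,f(x,np.array(P,float)))-uv).ravel())
        if prior: e+=[(a-b)/s for a,b,s in zip(x,*prior)]
        return e
    r=least_squares(res,x0,loss='soft_l1'); return r.x,np.round(r.fun,1)
def yawf(x,P):
    c,s=np.cos(x[2]),np.sin(x[2]); return P@np.array([[c,-s,0],[s,c,0],[0,0,1]]).T+[x[0],x[1],0]
E
python3 - <<'E'
from fit import *
m,r=fit([("top",[[.1,.12,.004],[.1,-.12,.004],[-.1,-.12,.004],[-.1,.12,.004]],B([[352,158],[551,190],[526,357],[324,324]])),
 ("side",[[.1,.12,.004],[.1,-.12,.004],[-.1,-.12,.004]],A([[224,285],[289,160],[521,178]]))],yawf,[.4,-.2,.1]); print("mat",m,r)
w,h=.069,.075
R,r=fit([("top",[[w,h,.04],[w,-h,.04],[-w,-h,.04],[-w,h,.04]],B([[82,228],[215,235],[208,354],[73,348]])),
 ("side",[[w,h,.04],[w,h,0],[-w,h,0],[-w,h,.04],[w,-h,.04]],A([[337,481],[337,541],[589,550],[590,490],[353,347]]))],yawf,[.4,.2,.0]);print("rack",R,r)
def tab(x,P):
    c,s=np.cos(x[3]),np.sin(x[3]); P=P+[0,0,.0685]; P=P@np.array([[c,0,s],[0,1,0],[-s,0,c]]).T
    return yawf(x,P)+[0,0,.012+.0065*abs(s)]
a,b,c=.0065,.101,.0685
T,r=fit([("top",[[a,b,c],[-a,b,c],[a,-b,c],[-a,-b,c]],B([[27,268],[27,285],[215,284],[215,297]])),
 ("side",[[a,b,c],[-a,b,c],[a,-b,c],[-a,-b,c],[a,b,-c],[-a,b,-c]],A([[453,328],[476,330],[453,178],[472,178],[449,562],[470,563]]))],tab,[R[0],R[1],R[2],0]);print("tab",T,r)
print("top centre",tab(T,np.array([[0,0,c]])), "rear slot",yawf(R,np.array([[.05,0,.012]])))
print(np.degrees([m[2],R[2],T[2],T[3]]))
E
```

```text
mat [ 0.55147008 -0.1506298  -0.17344326] [-0.  -0.2  0.1 -0.2  0.3 -0.1 -0.1 -0.2  0.1  0.1  0.4  0.6  0.2 -0.1]
rack [ 0.51264114  0.1878182  -0.06248898] [ 1.4 -0.4 -0.3 -0.6 -0.8 -0.3  0.9 -0.7  0.3 -0.2  0.4  0.1 -0.1  0.6
  0.5  0.   0.1  0.1]
tab [ 0.51408003  0.19082684 -0.0709069  -0.00216589] [ 0.3 -0.1 -0.1 -1.7  0.3 -1.6 -0.1 -1.9  0.   1.2  0.7  1.   0.7 -0.1
  1.2  0.  -0.4 -0.6  0.4 -0.5]
top centre [[0.51378405 0.19084786 0.14901376]] rear slot [[0.56254355 0.18469578 0.012     ]]
[-9.93756688 -3.58035474 -4.06266604 -0.1240961 ]
```

```bash
cat >> h.py <<'E'
from scipy.spatial.transform import Rotation as Ro
def go(pos,psi):
    """tool y at angle psi in the world, tool z down -> shares"""
    s=robot.get_state(); R0=np.array(s["tcp_rot"]); c,d=np.cos(psi),np.sin(psi)
    R1=np.array([[d,c,0],[-c,d,0],[0,0,-1.]])
    if psi is None: R1=R0
    p=R0.T@(np.array(pos)-s["tcp_pos"])/.6; w=Ro.from_matrix(R0.T@R1).as_rotvec()/(np.pi/4)
    print("t",round(s["time_s"],2),"F",np.round(s["ft_force"],1),"w",round(s["grip_width"],3),"shift",p.round(4),"turn",w.round(4))
E
python3 - <<'E'
from h import *
go([.5138,.1908,.20],-.066)
go([.5138,.1908,.117],-.066)
E
```

```text
Traceback (most recent call last):
  File "h.py", line 23, in go
    p=R0.T@(np.array(pos)-s["tcp_pos"])/.6; w=Ro.from_matrix(R0.T@R1).as_rotvec()/(np.pi/4)
                                              ~~~~~~~~~~~~~~^^^^^^^^^
  File "scipy/spatial/transform/_rotation.pyx", line 1143, in scipy.spatial.transform._rotation.Rotation.from_matrix
ValueError: Non-positive determinant (left-handed or null coordinate frame) in rotation matrix 0: [[-2.75162294e-01 -9.61397791e-01  3.67558153e-06]
 [-9.61397780e-01  2.75162290e-01 -1.47044892e-04]
 [-1.40357253e-04  4.39949058e-05  9.99999989e-01]].
```

```bash
sed -i 's/\[\[d,c,0\],\[-c,d,0\],\[0,0,-1.\]\]/[[-d,c,0],[c,d,0],[0,0,-1.]]/' h.py; python3 - <<'E'
from h import *
go([.5138,.1908,.20],-.066)
go([.5138,.1908,.117],-.066)
E
```

```text
t 0.8 F [0.8 0.  0.4] w 1.005 shift [-0.6985 -0.3697  0.0522] turn [ 2.0000e-04 -1.0000e-04  1.6451e+00]
t 0.8 F [0.8 0.  0.4] w 1.005 shift [-0.6985 -0.3697  0.1905] turn [ 2.0000e-04 -1.0000e-04  1.6451e+00]
```

arm_command:
  series:
    - [[0.06, -0.6985, -0.3697, 0.03, 0, 0, 1], [0.06, -0.6985, -0.3697, 0.03, 0, 0, 1], [0.06, -0.6985, -0.3697, 0.03, 0, 0, 1], [0.06, -0.6985, -0.3697, 0.03, 0, 0, 1], [0.06, -0.6985, -0.3697, 0.03, 0, 0, 1], [0.06, -0.6985, -0.3697, 0.03, 0, 0, 1], [0.06, -0.6985, -0.3697, 0.03, 0, 0, 1], [0.06, -0.6985, -0.3697, 0.03, 0, 0, 1]]
  force: 60

```text
time_s: 1.6
tcp_pos: [0.4648, 0.2441, 0.2164]
tcp_rot: [[-0.426, 0.905, 0.001], [0.905, 0.426, 0.001], [0.0, 0.001, -1.0]]
ft_force: [1.1, 0.6, -0.3]
grip_width: 0.471
finger_force: 0.0
```

```bash
python3 - <<'E'
from h import *
go([.5138,.1908,.20],-.066)
E
```

```text
t 1.6 F [ 1.1  0.6 -0.3] w 0.471 shift [-0.1152  0.036   0.0273] turn [ 1.000e-03 -6.000e-04  6.449e-01]
```

arm_command:
  series:
    - [[0.06, -0.1152, 0.036, 0.027, 0, 0, 0.645], [0.06, -0.1152, 0.036, 0.027, 0, 0, 0.645], [0.06, -0.1152, 0.036, 0.027, 0, 0, 0.645], [0.06, -0.1152, 0.036, 0.027, 0, 0, 0.645], [0.06, -0.1152, 0.036, 0.027, 0, 0, 0.645], [0.06, -0.1152, 0.036, 0.027, 0, 0, 0.645]]

```text
time_s: 2.2
tcp_pos: [0.5127, 0.1925, 0.2]
tcp_rot: [[0.065, 0.998, 0.0], [0.998, -0.065, 0.0], [0.0, 0.0, -1.0]]
ft_force: [-0.2, -0.4, 0.8]
grip_width: 0.473
finger_force: 0.0
```

```bash
python3 - <<'E'
from h import *
go([.5138,.1908,.117],-.066)
E
```

```text
t 2.2 F [-0.2 -0.4  0.8] w 0.473 shift [-0.0027  0.0021  0.1384] turn [ 0.0002 -0.0002  0.0018]
```

arm_command:
  series:
    - [[0.06, 0, 0, 0.07, 0, 0, 0], [0.06, 0, 0, 0.1384, 0, 0, 0], [0.06, 0, 0, 0.1384, 0, 0, 0], [0.06, 0, 0, 0.1384, 0, 0, 0], [0.06, 0, 0, 0.1384, 0, 0, 0]]

```text
time_s: 2.7
tcp_pos: [0.5142, 0.1932, 0.1191]
tcp_rot: [[0.065, 0.998, 0.004], [0.998, -0.065, 0.001], [0.002, 0.004, -1.0]]
ft_force: [0.3, -0.3, 0.1]
grip_width: 0.472
finger_force: 0.0
```

```bash
python3 - <<'E'
from h import *
go([.5138,.1908,.117],-.066)
im=snap("side","s1.png")[170:320,300:420];cv2.imwrite("pics/s1c.png",cv2.resize(im,None,fx=4,fy=4,interpolation=2)[:,:,::-1])
E
```

```text
t 2.7 F [ 0.3 -0.3  0.1] w 0.472 shift [-0.004  -0.0004  0.0035] turn [ 0.005  -0.0022  0.0008]
```

View pics/s1c.png

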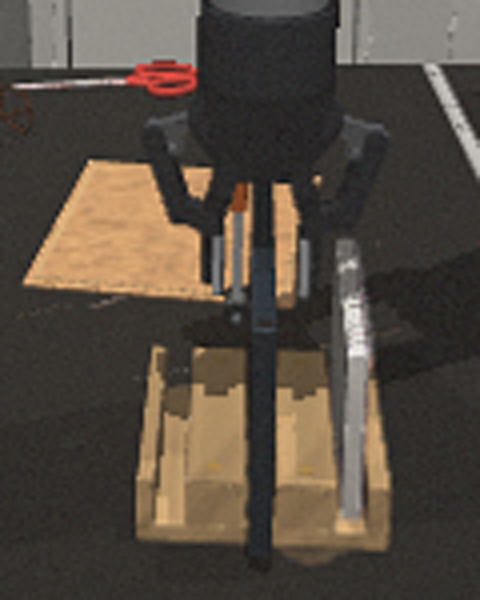

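The fingers straddle the tablet symmetrically (pads at 217 and 304, tablet at 262) and clear the notebook. I'm closing now.

arm_command:
  series:
    - [[1, -0.003, 0, 0.002, 0, 0, 0], [1, -0.003, 0, 0.002, 0, 0, 0], [1, -0.003, 0, 0.002, 0, 0, 0], [1, -0.003, 0, 0.002, 0, 0, 0], [1, -0.003, 0, 0.002, 0, 0, 0], [1, -0.003, 0, 0.002, 0, 0, 0]]
  force: 60

```text
time_s: 3.35
tcp_pos: [0.5131, 0.1907, 0.1169]
tcp_rot: [[0.066, 0.998, 0.002], [0.998, -0.066, 0.001], [0.001, 0.002, -1.0]]
ft_force: [-1.1, -1.0, 5.9]
grip_width: 0.145
finger_force: 59.8
```

```bash
python3 - <<'E'
from h import *
s=robot.get_state();print(s["tcp_pos"],np.round(s["ft_force"],2),np.round(s["ft_torque"],2),s["grip_width"],s["finger_force"])
go([.514,.1908,.157],-.066)
E
```

```text
[0.51307228 0.19074167 0.1169324 ] [-1.07 -1.    5.95] [-0.08  0.18 -0.07] 0.14487093942046322 59.80055630207062
t 3.35 F [-1.1 -1.   5.9] w 0.145 shift [ 0.0002  0.0017 -0.0668] turn [ 0.0022 -0.0009 -0.0002]
```

arm_command:
  series:
    - [[1, 0, 0, -0.03, 0, 0, 0], [1, 0, 0, -0.0667, 0, 0, 0], [1, 0, 0, -0.0667, 0, 0, 0], [1, 0, 0.045, -0.0667, 0, 0, 0], [1, 0, 0.0833, -0.0667, 0, 0, 0], [1, 0, 0.0833, -0.0667, 0, 0, 0], [1, 0, 0.0833, -0.0667, 0, 0, 0], [1, 0, 0.0833, -0.0667, 0, 0, 0]]

```text
time_s: 4.15
tcp_pos: [0.5609, 0.1871, 0.1542]
tcp_rot: [[0.066, 0.998, -0.003], [0.998, -0.066, -0.001], [-0.001, -0.003, -1.0]]
ft_force: [0.1, 0.3, -5.1]
grip_width: 0.144
finger_force: 60.1
```

```bash
python3 - <<'E'
from h import *
im=snap("side","s2.png")[170:320,300:420];cv2.imwrite("pics/s2c.png",cv2.resize(im,None,fx=4,fy=4,interpolation=2)[:,:,::-1])
go([.5630,.1874,.1169],-.066)
E
```

```text
t 4.2 F [ 0.2  0.9 -6.5] w 0.144 shift [0.0005 0.0033 0.0629] turn [-0.0032  0.0009  0.0003]
```

View pics/s2c.png

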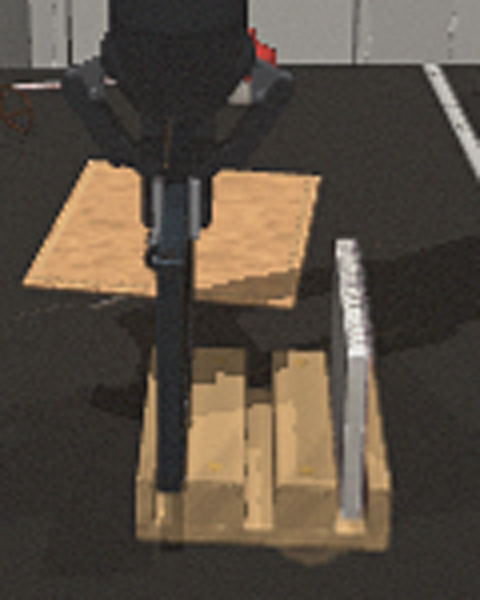

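The tablet hangs above the rear slot, with its bottom edge at (157–183, 490) and the slot at about (160–180, 520). I'm lowering it.

arm_command:
  series:
    - [[1, 0, 0.001, 0.02, 0, 0, 0], [1, 0, 0.001, 0.035, 0, 0, 0], [1, 0, 0.001, 0.05, 0, 0, 0], [1, 0, 0.001, 0.06, 0, 0, 0], [1, 0, 0.001, 0.063, 0, 0, 0], [1, 0, 0.001, 0.063, 0, 0, 0]]

```text
time_s: 4.8
tcp_pos: [0.563, 0.1873, 0.1177]
tcp_rot: [[0.066, 0.998, -0.0], [0.998, -0.066, 0.0], [-0.0, -0.0, -1.0]]
ft_force: [1.2, 0.1, -4.9]
grip_width: 0.141
finger_force: 60.1
```

```bash
python3 - <<'E'
from h import *
s=robot.get_state();print(s["tcp_pos"],np.round(s["ft_force"],2),np.round(s["ft_torque"],2))
go([.5630,.1874,.1169],-.066)
E
```

```text
[0.56298596 0.18734379 0.11769412] [ 1.19  0.06 -4.92] [ 0.06  0.02 -0.  ]
t 4.8 F [ 1.2  0.1 -4.9] w 0.141 shift [0.0001 0.     0.0013] turn [-0.0003  0.      0.    ]
```

arm_command:
  series:
    - [[1, 0, 0, 0.0015, 0, 0, 0], [1, 0, 0, 0.0025, 0, 0, 0], [1, 0, 0, 0.0025, 0, 0, 0], [1, 0, 0, 0.0025, 0, 0, 0]]

```text
time_s: 5.2
tcp_pos: [0.5634, 0.1875, 0.117]
tcp_rot: [[0.066, 0.998, 0.001], [0.998, -0.066, 0.001], [0.001, 0.001, -1.0]]
ft_force: [0.2, -0.2, -3.2]
grip_width: 0.145
finger_force: 60.5
```

arm_command:
  series:
    - [[1, 0, 0, 0.0012, 0, 0, 0], [1, 0, 0, 0.0012, 0, 0, 0], [0.2, 0, 0, 0.0012, 0, 0, 0], [0.2, 0, 0, 0.0012, 0, 0, 0], [0.2, 0, 0, 0.0012, 0, 0, 0], [0.2, 0, 0, -0.06, 0, 0, 0], [0.2, 0, 0, -0.12, 0, 0, 0], [0.2, 0, 0, -0.12, 0, 0, 0]]

```text
time_s: 6.0
tcp_pos: [0.5661, 0.1883, 0.1937]
tcp_rot: [[0.066, 0.998, 0.01], [0.998, -0.066, 0.003], [0.004, 0.01, -1.0]]
ft_force: [-0.1, -0.4, 0.4]
grip_width: 0.401
finger_force: 0.0
```

```bash
python3 - <<'E'
from h import *
im=snap("side","s3.png")[170:320,300:420];im2=snap("top")[190:250,190:300]
a=cv2.resize(im,None,fx=3,fy=3,interpolation=2);b=cv2.resize(im2,None,fx=3.5,fy=3.5,interpolation=2)
c=np.zeros((450,360+385,3),np.uint8);c[:,:360]=a;c[:210,360:]=b;cv2.imwrite("pics/s3c.png",c[:,:,::-1])
go([.5630,.1874,.19],-.066)
E
```

```text
t 6.1 F [-0.4 -0.5 -0.4] w 0.4 shift [-0.0001 -0.0006 -0.0016] turn [ 0.0022 -0.0009 -0.    ]
```

View pics/s3c.png

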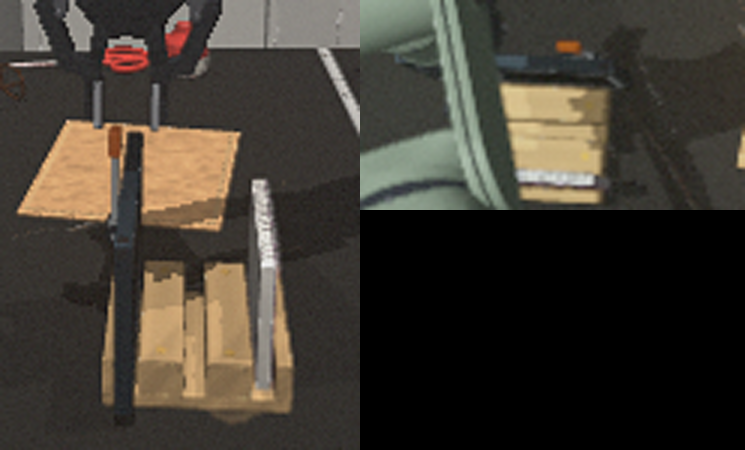

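The tablet stands in the rear slot, with the case at (123,420)–(130,135) and the orange tab behind it at (115,140). The notebook is untouched. Next I'll shut the fingers and go in front of the tab.

arm_command:
  series:
    - [[1, 0, -0.0583, 0, 0, 0, 0], [1, -0.05, -0.0583, 0, 0, 0, 0], [1, -0.1, -0.0583, 0, 0, 0, 0], [1, -0.1, -0.0583, 0, 0, 0, 0], [1, -0.1, -0.0583, 0.04, 0, 0, 0], [1, -0.1, -0.0583, 0.0633, 0, 0, 0], [1, -0.1, -0.0583, 0.0633, 0, 0, 0], [1, -0.1, -0.0583, 0.0633, 0, 0, 0]]

```text
time_s: 6.9
tcp_pos: [0.5239, 0.1301, 0.1498]
tcp_rot: [[0.066, 0.998, -0.001], [0.998, -0.066, -0.0], [-0.0, -0.001, -1.0]]
ft_force: [0.4, -0.2, 0.3]
grip_width: 0.005
finger_force: 0.0
```

```bash
python3 - <<'E'
from h import *
def W(a,b): c,s=np.cos(-.066),np.sin(-.066); return [.563+c*a-s*b,.1874+s*a+c*b]
go(W(-.035,-.06)+[.153],-.066)
go(W(.035,-.06)+[.153],-.066)
K,d,T=cal("side")
r=robot.silhouettes("side","kickstand"); snap("side")
print([(q["conf"],q["uv"]) for q in r], proj("side",[W(.0145,-.06)+[.16]]),proj("side",[W(.0145-.02,-.06)+[.16]]))
im=snap("side","s4.png")[190:300,310:400];cv2.imwrite("pics/s4c.png",cv2.resize(im,None,fx=5,fy=5,interpolation=2)[:,:,::-1])
E
```

```text
t 6.9 F [ 0.4 -0.2  0.3] w 0.005 shift [-0.0004  0.0003 -0.0054] turn [-0.0019  0.0002  0.0002]
t 6.9 F [ 0.4 -0.2  0.3] w 0.005 shift [-0.0005  0.117  -0.0055] turn [-0.0019  0.0002  0.0002]
[(0.44, [337.5, 216.9])] [[339.4099935  215.87051701]] [[347.75932209 216.07340653]]
```

View pics/s4c.png

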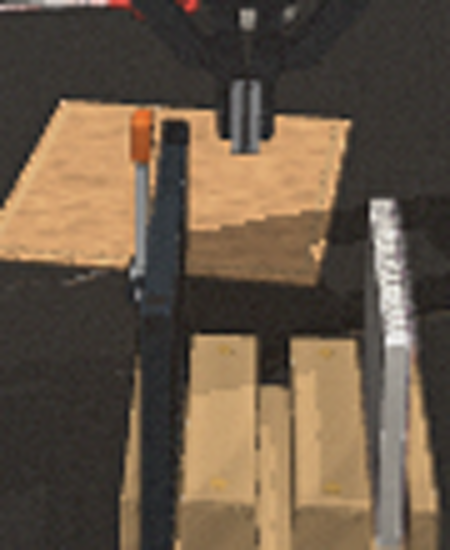

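The shut fingers (245,115) are in front of the tab (142,135) and the tablet stands upright. I'm pushing backwards now.

arm_command:
  series:
    - [[1, 0, 0, -0.0055, 0, 0, 0], [1, 0, 0.02, -0.0055, 0, 0, 0], [1, 0, 0.04, -0.0055, 0, 0, 0], [1, 0, 0.06, -0.0055, 0, 0, 0], [1, 0, 0.08, -0.0055, 0, 0, 0], [1, 0, 0.1, -0.0055, 0, 0, 0], [1, 0, 0.117, -0.0055, 0, 0, 0], [1, 0, 0.117, -0.0055, 0, 0, 0]]

```text
time_s: 7.85
tcp_pos: [0.5957, 0.125, 0.1534]
tcp_rot: [[0.066, 0.998, 0.001], [0.998, -0.066, 0.0], [0.0, 0.001, -1.0]]
ft_force: [-0.4, -0.5, 1.7]
grip_width: -0.0
finger_force: 0.4
```

```bash
python3 - <<'E'
from h import *
def W(a,b): c,s=np.cos(-.066),np.sin(-.066); return [.563+c*a-s*b,.1874+s*a+c*b]
for a,z in [(.045,.137),(.052,.129),(.057,.119),(.060,.107),(.060,.09)]: go(W(a,-.06)+[z+.012],-.066)
im=snap("side","s5.png")[190:300,290:400];cv2.imwrite("pics/s5c.png",cv2.resize(im,None,fx=4,fy=4,interpolation=2)[:,:,::-1])
E
```

```text
t 7.85 F [-0.4 -0.5  1.7] w -0.0 shift [0.0002 0.0138 0.0073] turn [ 0.0007 -0.0001 -0.0006]
t 7.85 F [-0.4 -0.5  1.7] w -0.0 shift [0.0002 0.0254 0.0207] turn [ 0.0007 -0.0001 -0.0006]
t 7.85 F [-0.4 -0.5  1.7] w -0.0 shift [0.0002 0.0337 0.0373] turn [ 0.0007 -0.0001 -0.0006]
t 7.85 F [-0.4 -0.5  1.7] w -0.0 shift [0.0002 0.0387 0.0573] turn [ 0.0007 -0.0001 -0.0006]
t 7.85 F [-0.4 -0.5  1.7] w -0.0 shift [0.0002 0.0387 0.0857] turn [ 0.0007 -0.0001 -0.0006]
```

View pics/s5c.png

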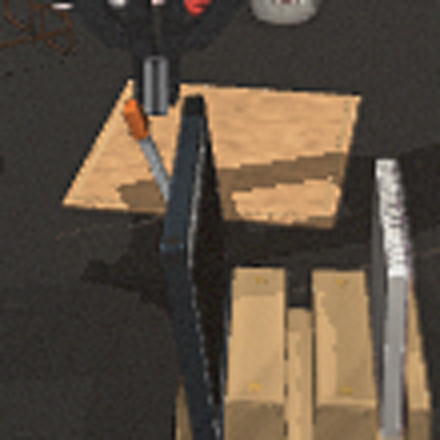

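The tablet now leans back against the slot wall. The leg is swung about 25–30° with the tab at (135,118), and the finger (155,85) is already behind the case, so I'll continue round and down.

arm_command:
  series:
    - [[1, 0, 0.0188, 0.0073, 0, 0, 0], [1, 0, 0.0338, 0.0207, 0, 0, 0], [1, 0, 0.0437, 0.0373, 0, 0, 0], [1, 0, 0.05, 0.0573, 0, 0, 0], [1, 0, 0.05, 0.072, 0, 0, 0], [1, 0, 0.05, 0.085, 0, 0, 0], [1, 0, 0.05, 0.085, 0, 0, 0]]

```text
time_s: 8.6
tcp_pos: [0.6229, 0.123, 0.1009]
tcp_rot: [[0.066, 0.998, -0.003], [0.998, -0.066, -0.001], [-0.001, -0.003, -1.0]]
ft_force: [-0.7, -0.3, -1.2]
grip_width: -0.002
finger_force: 0.0
```

```bash
python3 - <<'E'
from h import *
s=robot.get_state();print(s["tcp_pos"],np.round(s["ft_force"],2))
im=snap("side","s6.png")[190:300,290:400];cv2.imwrite("pics/s6c.png",cv2.resize(im,None,fx=4,fy=4,interpolation=2)[:,:,::-1])
E
```

```text
[0.62288209 0.12301116 0.10089574] [-0.72 -0.34 -1.2 ]
```

View pics/s6c.png

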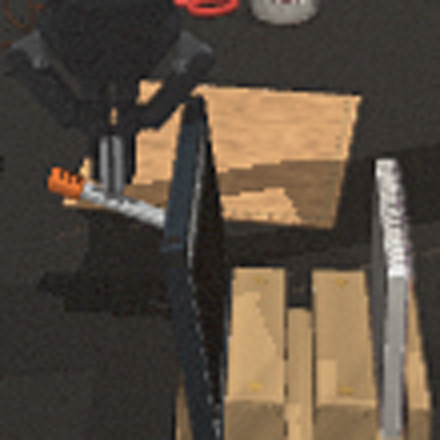

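The leg is at about 62° relative to the case (tab at 65,183), right at centre. I'll push a little farther out and down.

arm_command:
  series:
    - [[1, 0, 0.025, 0, 0, 0, 0], [1, 0, 0.025, 0.015, 0, 0, 0], [1, 0, 0.025, 0.03, 0, 0, 0], [1, 0, 0.025, 0.045, 0, 0, 0], [1, 0, 0.025, 0.045, 0, 0, 0], [1, 0, 0.025, 0.045, 0, 0, 0], [1, 0, 0.025, 0.045, 0, 0, 0], [1, 0, 0.025, 0.045, 0, 0, 0]]

```text
time_s: 9.45
tcp_pos: [0.6394, 0.1223, 0.0763]
tcp_rot: [[0.066, 0.998, 0.001], [0.998, -0.066, 0.0], [0.0, 0.001, -1.0]]
ft_force: [-0.3, -0.3, 0.5]
grip_width: -0.003
finger_force: 0.0
```

```bash
python3 - <<'E'
from h import *
s=robot.get_state();print(s["tcp_pos"],np.round(s["ft_force"],2))
im=snap("side","s7.png")[190:300,290:400];cv2.imwrite("pics/s7c.png",cv2.resize(im,None,fx=4,fy=4,interpolation=2)[:,:,::-1])
E
```

```text
[0.6393573  0.12230405 0.07626626] [-0.27 -0.25  0.49]
```

View pics/s7c.png

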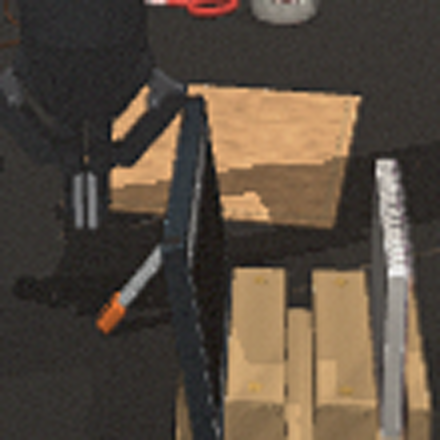

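The leg has snapped to its stop, with the tab at (108,320), about 136° from straight up after allowing for the lean. I'm retreating up and over to the middle of the tablet's top.

arm_command:
  series:
    - [[1, 0, 0, -0.08, 0, 0, 0], [1, 0, 0, -0.16, 0, 0, 0], [-0.41, 0, 0, -0.22, 0, 0, 0], [-0.41, 0.05, -0.06, -0.22, 0, 0, 0], [-0.41, 0.1, -0.1175, -0.22, 0, 0, 0], [-0.41, 0.1, -0.1175, -0.22, 0, 0, 0], [-0.41, 0.1, -0.1175, -0.22, 0, 0, 0], [-0.41, 0.1, -0.1175, -0.22, 0, 0, 0]]

```text
time_s: 10.3
tcp_pos: [0.5734, 0.1862, 0.2079]
tcp_rot: [[0.066, 0.998, 0.001], [0.998, -0.066, -0.0], [-0.0, 0.001, -1.0]]
ft_force: [0.2, -0.2, -0.7]
grip_width: 0.704
finger_force: 0.0
```

```bash
cat > lean.py <<'E'
from fit import *
import sys
E
python3 - <<'E'
from h import *
def W(a,b): c,s=np.cos(-.066),np.sin(-.066); return [.563+c*a-s*b,.1874+s*a+c*b]
go(W(.010,0)+[.117],-.066)
snap("side")
for q in robot.silhouettes("side","tablet_middle")[:1]:
    m=q["mask"];print(q["conf"],m.sum()); 
    for v in range(200,315,8):
        c=np.nonzero(m[v])[0]; 
        if len(c): print(v,c.min(),c.max(),end="; ")
# predicted near-end corners for leans
for L in [0,.1,.17]:
    top=[W(np.sin(L)*.137+dx*np.cos(L),.101)+[.012+.137*np.cos(L)] for dx in (.0065,-.0065)]
    print(L,proj("side",top+[W(.0065,.101)+[.012]]).round(1).tolist())
E
```

```text
t 10.3 F [ 0.2 -0.2 -0.7] w 0.704 shift [ 0.0008 -0.0009  0.1515] turn [ 0.0011  0.0002 -0.0003]
0 [[338.9, 252.1], [345.2, 252.3], [338.9, 308.5]]
0.1 [[332.2, 252.2], [338.5, 252.4], [338.9, 308.5]]
0.17 [[327.6, 252.6], [333.8, 252.8], [338.9, 308.5]]
```

arm_command:
  series:
    - [[-0.41, 0, 0, 0.08, 0, 0, 0], [-0.41, 0, 0, 0.1515, 0, 0, 0], [-0.41, 0, 0, 0.1515, 0, 0, 0], [0.2, 0, 0, 0.1515, 0, 0, 0], [0.2, 0, -0.008, 0.1515, 0, 0, 0], [0.3, 0, -0.0175, 0.1515, 0, 0, 0], [0.4, 0, -0.0175, 0.1515, 0, 0, 0], [0.4, 0, -0.0175, 0.1515, 0, 0, 0]]

```text
time_s: 11.2
tcp_pos: [0.5624, 0.1876, 0.118]
tcp_rot: [[0.066, 0.998, 0.002], [0.998, -0.066, 0.001], [0.001, 0.002, -1.0]]
ft_force: [0.3, -0.4, -0.2]
grip_width: 0.297
finger_force: 0.0
```

arm_command:
  series:
    - [[0.6, 0, 0, 0, 0, 0, 0], [0.7, 0, 0, 0, 0, 0, 0], [1, 0, 0, 0, 0, 0, 0], [1, 0, 0, 0, 0, 0, 0], [1, 0, 0, 0, 0, 0, 0]]
  force: 60

```text
time_s: 11.7
tcp_pos: [0.5617, 0.1875, 0.1174]
tcp_rot: [[0.066, 0.998, -0.001], [0.998, -0.066, 0.0], [0.0, -0.001, -1.0]]
ft_force: [-2.7, 0.8, 5.7]
grip_width: 0.143
finger_force: 59.2
```

```bash
python3 - <<'E'
from h import *
s=robot.get_state();print(s["tcp_pos"],np.round(s["ft_force"],2),np.round(s["ft_torque"],2))
im=snap("side","s8.png")[170:310,290:410];cv2.imwrite("pics/s8c.png",cv2.resize(im,None,fx=4,fy=4,interpolation=2)[:,:,::-1])
E
```

```text
[0.56171492 0.18754074 0.11739567] [-2.69  0.78  5.73] [ 0.04  0.7  -0.05]
```

View pics/s8c.png

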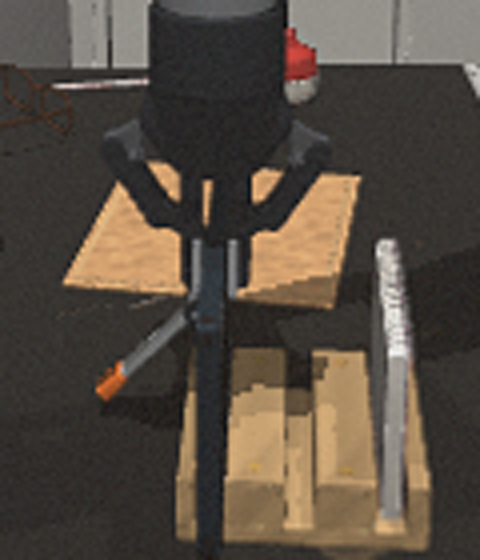

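The tablet is gripped upright in the rear slot (pads at 195 and 233) with the kickstand fully down, foot at (110,382). I'm lifting it out.

arm_command:
  series:
    - [[1, 0, 0, -0.02, 0, 0, 0], [1, 0, 0, -0.045, 0, 0, 0], [1, 0, 0, -0.08, 0, 0, 0], [1, 0, 0, -0.12, 0, 0, 0], [1, 0, 0, -0.12, 0, 0, 0]]

```text
time_s: 12.25
tcp_pos: [0.5642, 0.1879, 0.1917]
tcp_rot: [[0.066, 0.998, 0.006], [0.998, -0.066, 0.002], [0.002, 0.006, -1.0]]
ft_force: [0.6, 1.3, -5.5]
grip_width: 0.139
finger_force: 59.1
```

```bash
python3 - <<'E'
from h import *
for z in (.185,.1145): go([.5515,-.1506,z],-.1734)
for n,h in (("mug",.09),("timer",.06)):
    r=robot.silhouettes("top",n)
    if r: print(n,atz("top",[r[0]["uv"]],h))
E
```

```text
t 12.25 F [ 0.6  1.3 -5.5] w 0.139 shift [-0.5643  0.016   0.01  ] turn [ 0.0079 -0.0034  0.1367]
t 12.25 F [ 0.6  1.3 -5.5] w 0.139 shift [-0.5646  0.0153  0.1275] turn [ 0.0079 -0.0034  0.1367]
mug [[ 0.74898264 -0.08782235  0.09      ]]
timer [[ 0.46829905 -0.44785584  0.06      ]]
```

arm_command:
  series:
    - [[1, -0.03, 0.001, 0, 0, 0, 0.01], [1, -0.08, 0.003, 0, 0, 0, 0.03], [1, -0.15, 0.005, 0, 0, 0, 0.05], [1, -0.22, 0.007, 0, 0, 0, 0.07], [1, -0.29, 0.009, 0, 0, 0, 0.09], [1, -0.36, 0.011, 0, 0, 0, 0.11], [1, -0.42, 0.013, 0, 0, 0, 0.13], [1, -0.46, 0.014, 0, 0, 0, 0.137]]

```text
time_s: 13.15
tcp_pos: [0.5506, -0.0918, 0.187]
tcp_rot: [[0.175, 0.985, -0.004], [0.985, -0.175, -0.001], [-0.001, -0.004, -1.0]]
ft_force: [-0.1, 0.2, -5.6]
grip_width: 0.147
finger_force: 59.0
```

```bash
python3 - <<'E'
from h import *
for z in (.185,.125): go([.5515,-.1506,z],-.1734)
E
```

```text
t 13.15 F [-0.1  0.2 -5.6] w 0.147 shift [-0.0963  0.0186  0.0034] turn [-0.0046  0.0016 -0.0036]
t 13.15 F [-0.1  0.2 -5.6] w 0.147 shift [-0.0962  0.019   0.1034] turn [-0.0046  0.0016 -0.0036]
```

arm_command:
  series:
    - [[1, -0.04, 0.008, 0, 0, 0, 0], [1, -0.08, 0.016, 0, 0, 0, 0], [1, -0.0962, 0.019, 0, 0, 0, 0], [1, -0.0962, 0.019, 0, 0, 0, 0], [1, -0.0962, 0.019, 0.03, 0, 0, 0], [1, -0.0962, 0.019, 0.06, 0, 0, 0], [1, -0.0962, 0.019, 0.09, 0, 0, 0], [1, -0.0962, 0.019, 0.1, 0, 0, 0]]

```text
time_s: 13.95
tcp_pos: [0.5518, -0.1458, 0.1263]
tcp_rot: [[0.172, 0.985, -0.005], [0.985, -0.172, 0.002], [0.001, -0.006, -1.0]]
ft_force: [-0.4, 0.4, -6.1]
grip_width: 0.139
finger_force: 59.0
```

arm_command:
  series:
    - [[1, 0, 0, 0, 0, 0, 0], [1, 0, 0, 0, 0, 0, 0], [1, 0, 0, 0, 0, 0, 0]]

```text
time_s: 14.25
tcp_pos: [0.5544, -0.1473, 0.1299]
tcp_rot: [[0.172, 0.985, 0.002], [0.985, -0.172, -0.0], [-0.0, 0.002, -1.0]]
ft_force: [0.5, -0.9, -4.8]
grip_width: 0.141
finger_force: 58.9
```

```bash
python3 - <<'E'
from fit import *
go([.5515,-.1506,.1145],-.1734)
s=robot.get_state();print(s["tcp_pos"],np.round(s["ft_force"],2),np.round(s["ft_torque"],2))
# where does the tablet actually sit: compare silhouettes with the prediction
im=snap("side","s9.png"); snap("top","t9.png")
x,y,z=s["tcp_pos"]; c,d=np.cos(-.1734),np.sin(-.1734)
def tp(a,b,h): return [x+c*a-d*b,y+d*a+c*b,z-.1054+h]
P=[tp(a,b,h) for h in (.137,0) for b in (.101,-.101) for a in (-.0065,.0065)]
foot=[tp(.0145+.083*np.sin(2.37),-.06,.067+.083*np.cos(2.37))]
for n in ("side","top"):
    print(n,"pred",proj(n,P).round(1).tolist(),"foot",proj(n,foot).round(1).tolist())
    for t in ("tablet_middle","kickstand"):
        for q in robot.silhouettes(n,t)[:2]:
            m=q["mask"].astype('uint8');print(t,round(q["conf"],2),np.round(q["uv"],1),cv2.boundingRect(m),int(m.sum()))
hsv=cv2.cvtColor(im,cv2.COLOR_RGB2HSV); 
o=((hsv[...,0]>4)&(hsv[...,0]<16)&(hsv[...,1]>170)&(hsv[...,2]>110)).astype('uint8')
n,l,st,ce=cv2.connectedComponentsWithStats(o); print([(s_.tolist(),c_.round(1).tolist()) for s_,c_ in zip(st[1:],ce[1:]) if s_[4]>5])
E
```

```text
t 14.25 F [ 0.5 -0.9 -4.8] w 0.141 shift [-0.0062 -0.0039  0.0256] turn [0.0027 0.0001 0.0001]
[ 0.55440004 -0.14731977  0.12988093] [ 0.54 -0.94 -4.81] [0.03 0.02 0.04]
side pred [[341.7, 190.8], [337.1, 190.6], [351.6, 170.0], [347.6, 169.8], [341.6, 235.1], [337.2, 234.8], [351.1, 209.1], [347.3, 208.9]] foot [[325.7, 210.2]]
tablet_middle 0.59 [342.7 204.9] (324, 175, 27, 59) 636
tablet_middle 0.43 [349.9 231.1] (307, 211, 72, 36) 1778
top pred [[304.4, 205.3], [305.1, 201.3], [368.0, 215.5], [368.6, 211.4], [306.1, 210.7], [306.7, 207.0], [363.5, 219.9], [364.0, 216.2]] foot [[355.3, 195.6]]
tablet_middle 0.74 [323.7 209.9] (304, 202, 64, 18) 214
[([323, 208, 5, 4, 13], [325.2, 209.4])]
```

The tablet's silhouette and foot match the prediction to about a pixel. I'm centring it and lowering it gently.

arm_command:
  series:
    - [[1, -0.006, -0.004, 0, 0, 0, 0], [1, -0.006, -0.004, 0.008, 0, 0, 0], [1, -0.006, -0.004, 0.016, 0, 0, 0], [1, -0.006, -0.004, 0.022, 0, 0, 0], [1, -0.006, -0.004, 0.0256, 0, 0, 0], [1, -0.006, -0.004, 0.0256, 0, 0, 0], [1, -0.006, -0.004, 0.0256, 0, 0, 0], [1, -0.006, -0.004, 0.0256, 0, 0, 0]]

```text
time_s: 15.35
tcp_pos: [0.5509, -0.1505, 0.1136]
tcp_rot: [[0.173, 0.985, 0.0], [0.985, -0.173, -0.0], [0.0, 0.0, -1.0]]
ft_force: [1.1, -0.1, -5.8]
grip_width: 0.144
finger_force: 59.1
```

```bash
python3 - <<'E'
from h import *
go([.5515,-.1506,.1094],-.1734)
E
```

```text
t 15.35 F [ 1.1 -0.1 -5.8] w 0.144 shift [0.0001 0.001  0.0071] turn [ 0.0006 -0.     -0.0002]
```

arm_command:
  series:
    - [[1, 0, 0, 0.001, 0, 0, 0], [1, 0, 0, 0.0025, 0, 0, 0], [1, 0, 0, 0.004, 0, 0, 0], [1, 0, 0, 0.0055, 0, 0, 0], [1, 0, 0, 0.006, 0, 0, 0], [1, 0, 0, 0.006, 0, 0, 0], [1, 0, 0, 0.006, 0, 0, 0]]

```text
time_s: 16.05
tcp_pos: [0.5507, -0.1505, 0.1099]
tcp_rot: [[0.173, 0.985, 0.0], [0.985, -0.173, 0.0], [0.0, 0.0, -1.0]]
ft_force: [0.8, 0.2, -5.4]
grip_width: 0.144
finger_force: 59.1
```

Still hanging, so I'll use smaller steps.

arm_command:
  series:
    - [[1, 0, 0, 0.0006, 0, 0, 0], [1, 0, 0, 0.001, 0, 0, 0], [1, 0, 0, 0.001, 0, 0, 0], [1, 0, 0, 0.001, 0, 0, 0]]

```text
time_s: 16.45
tcp_pos: [0.5508, -0.1504, 0.1095]
tcp_rot: [[0.173, 0.985, 0.0], [0.985, -0.173, 0.0], [0.0, 0.0, -1.0]]
ft_force: [-0.0, 1.4, -2.7]
grip_width: 0.143
finger_force: 59.4
```

arm_command:
  series:
    - [[1, 0, 0, 0.0006, 0, 0, 0], [1, 0, 0, 0.001, 0, 0, 0], [1, 0, 0, 0.001, 0, 0, 0], [1, 0, 0, 0.001, 0, 0, 0]]

```text
time_s: 16.85
tcp_pos: [0.551, -0.1503, 0.1094]
tcp_rot: [[0.173, 0.985, 0.001], [0.985, -0.173, 0.0], [0.0, 0.001, -1.0]]
ft_force: [-0.9, 4.0, 5.5]
grip_width: 0.136
finger_force: 60.6
```

arm_command:
  series:
    - [[1, 0, 0, -0.0003, 0, 0, 0], [1, 0, 0, -0.0003, 0, 0, 0], [1, 0, 0, -0.0003, 0, 0, 0], [1, 0, 0, -0.0003, 0, 0, 0], [1, 0, 0, -0.0003, 0, 0, 0]]

```text
time_s: 17.35
tcp_pos: [0.551, -0.1503, 0.1094]
tcp_rot: [[0.173, 0.985, 0.001], [0.985, -0.173, 0.0], [0.0, 0.001, -1.0]]
ft_force: [-1.6, 4.1, 6.5]
grip_width: 0.143
finger_force: 60.6
```

```bash
python3 - <<'E'
from h import *
s=robot.get_state();print(s["tcp_pos"],np.round(s["ft_force"],2),np.round(s["ft_torque"],2),np.round(s["joint_velocities"],3).max())
im=snap("side")
x,y,z=s["tcp_pos"]; c,d=np.cos(-.1734),np.sin(-.1734)
def tp(a,b,h): return [x+c*a-d*b,y+d*a+c*b,z-.1054+h]
for th in (2.2,2.37): print(proj("side",[tp(.0145+.083*np.sin(th),-.06,.067+.083*np.cos(th)),tp(0,.101,0)]).round(1).tolist())
hsv=cv2.cvtColor(im,cv2.COLOR_RGB2HSV)
o=((hsv[...,0]>4)&(hsv[...,0]<16)&(hsv[...,1]>170)&(hsv[...,2]>110)).astype('uint8')
n,l,st,ce=cv2.connectedComponentsWithStats(o); print([(s_.tolist(),c_.round(1).tolist()) for s_,c_ in zip(st[1:],ce[1:]) if s_[4]>5])
for q in robot.silhouettes("side","tablet_middle")[:1]:
    print(q["conf"],cv2.boundingRect(q["mask"].astype('uint8')))
E
```

```text
[ 0.55099243 -0.15030844  0.10941268] [-1.6   4.13  6.54] [ 0.44  0.38 -0.01] 0.001
[[324.1, 212.4], [340.5, 240.8]]
[[326.8, 215.5], [340.5, 240.8]]
[([324, 213, 5, 5, 15], [326.1, 214.7])]
0.69 (258, 203, 31, 39)
```

```bash
python3 -c "
from cell import robot
print(robot.finish_job())"
```

```text
the job is handed in; nothing more can be done
None
```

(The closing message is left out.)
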